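# Hold the damp box open with its lid lever

## Task

With the fingertips, push the red-knobbed safety bolt fully back out from under the lid lever, then press the lever's yellow paddle smoothly down, to its rubber stop or within a few millimetres of it, so that the heavy lid of the damp box rises, and finish while still holding the paddle down with the lid open. Do not touch the lid itself, do not lift the lever out of its cradle, and leave the tumbler, the pinch pot and the red rib where they are.

Things in the scene. Friction and masses are not known exactly. Their poses are not given: they have to be found in the camera images.
- damp_box: Fixed white damp box (180 mm in x, 230 in y, rim 90 high) standing 105 to 285 mm along +x from the origin, on a plywood board 12 mm thick reaching to x = -200 and from y = -175 to +60 mm. Origin on the table straight under the lever's pivot; z up; +x points from pivot to box, so the paddle lies at -x. The lever lies along x at y = 0; the bolt slides along y at x = -90 mm and opens to -y.
- stop_top (a point): Top of the rubber-topped stop (26 x 32 mm) under the lever, 54 mm above the table, at x = -150, y = 0 mm of the damp box.
- guide_top (a point): Centre of the top of the fixed steel bolt guide (34 mm in x, 30 in y of the damp box), 115 mm above the table, at x = -90, y = -55 mm of the damp box.
- lever: Loose wooden lever, 0.4 kg, resting by its 14 mm pivot pin in open-topped notches of a fixed dark steel cradle (50 x 82 mm, 114 high). Origin on the pin's axis, 100 mm above the table; at rest its axes equal the damp box's. Long arm (26 wide, 12 thick) to -x, sloping up; 88 mm short arm to +x, its roller under the lid's edge. Pressing turns it about y by some 0.45 rad until it meets the stop.
- paddle (a point): Centre of the top face of the yellow paddle (70 x 50 mm) on the lever's long end, 201 mm from the pivot towards -x, 153 mm above the table at rest. It goes almost straight down, on an arc, to about 63 mm above the table when the lever is on its stop (lid about 0.2 rad). Pressing it takes 4 to 12 N. If let go it flies up and the lid slams.
- bolt (a joint): Safety bolt, m: 0 fully in (its 12 mm steel rod lies under the lever and blocks it after a few mm), 0.05 fully back at its end stop. Slides along the damp box's -y, stays where it is left, takes about 2 N. The rod clears the lever from 0.035 on. Starts at 0 to 0.008.
- bolt_knob (a point): Centre of the top of the bolt's red upright knob, a post 18 mm in diameter, top 154 mm above the table, free from 108 mm (top of the rod) up. It stands 110 mm to the damp box's -y side of the lever when the bolt is fully in, 160 mm when fully back. Push it from the side facing the lever; above 116 mm nothing stands between lever and knob.
- lid (a joint): Lid hinge at the back of the box, rad: 0 shut, grows as the front edge rises.
- lid_slab: Heavy grey stone lid slab 215 x 250 x 30 mm, 3 to 4.5 kg, with a blue front edge; it overhangs the box's front. Underside 90 mm above the table when shut. Origin on the hinge axis. Not to be touched.
- lid_edge (a point): Middle of the top of the lid's front edge; rises about 40 mm when the lever is on its stop.
- tumbler: Loose terracotta tumbler, 68 mm diameter, 90 high, origin under its centre. Leave alone.
- pinch_pot: Loose pale pinch pot, 84 mm diameter, 60 high, origin under its centre. Leave alone.
- rib: Loose red flat shaping rib, 115 x 45 x 6 mm, lying on the table. Leave alone.

How it is judged (in metres and radians):
On the way:
1. the safety bolt is pushed back (more than 40 mm) while the lid is still shut (value of joint bolt above 0.04 m and value of joint lid below 0.04 rad), for 0.1 s.
At the end, for the whole second after the job is handed in: The fingers are still pressing the lever (more than 1.5 N), the lever in its cradle carries the lid open by more than 0.165 rad and at rest, and the bolt is still back (more than 38 mm) (value of joint lid above 0.165 rad and velocity of joint lid between -0.1 and 0.1 rad/s and contact force between the fingers and lever above 1.5 N and value of joint bolt above 0.038 m and distance between lever and damp_box below 0.112 m and contact force between lever and lid_slab above 8 N); the arm keeps its last pose, push and grip.
It fails at once if the lid is touched by the robot (contact force between any of the fingers, the arm and lid_slab above 1 N).
It fails at once if the lever is lifted or knocked out of its cradle (its pivot moves more than 12 mm) (distance of lever from where it was at the start of the episode above 0.012 m).
It fails at once if the lid is flung up or let slam (faster than 1.2 rad/s) (velocity of joint lid above 1.2 rad/s or velocity of joint lid below -1.2 rad/s).
It fails at once if the tumbler, the pinch pot or the rib is moved (more than 15 mm) or tipped (distance of any of tumbler, pinch_pot, rib from where it was at the start of the episode above 0.015 m or angle between any of tumbler, pinch_pot's own z axis and vertical above 0.3 rad).
It also fails if it takes over 45 s, if anything falls off the work surface, if the arm or the gripper's body presses on something with over 40 N, if the wrist force passes 120 N, or if a joint passes its speed limit or range.

## Robot

A 7-joint arm with a two-finger parallel gripper is mounted at the origin on the work surface. World frame = base frame: x ahead of the robot, y to its left, z up, the work surface at z = 0. Lengths are in m, angles in degrees, forces in N, time in s.
With the tool pointing down it reaches from about 0.425 to 0.825 m from the base axis. Payload 3.6 kg.
Tool frame: the origin (TCP) lies at the very end of the fingers, on their centre line; the grasp point (between the pads) lies 19 mm behind it; z points along the fingers, y is the line along which they close (so a half turn about z gives the same grasp; the last joint's range is limited). The gripper opens to 93 mm and grips with 3 to 60 N. Pads are 15 mm wide; open, the fingers measure 128 mm over their backs; the gripper's body (75 mm by 188 mm) begins 65 mm behind the grasp point.
Start: joints at [67.065, 35.231, -0.722, 81.555, 0.464, 63.22, -2.315], TCP at [0.237, -0.605, 0.219] pointing down, gripper open.
Joint ranges: [-178.69, 178.69], [-17.37, 117.87], [-77.05, 75.6], [15.02, 138.74], [-78.02, 258.01], [0.78, 113.62], [-162.83, 162.83]. Speed limits (degrees/s): [159.86, 159.86, 180, 180, 180, 180, 180].

## Interface

Orientations are given as a 3x3 rotation matrix whose columns are the frame's x, y, z axes.
In Python, from station import * gives the robot as it stands.
- The arm moves only by the shell command python3 -m inch 'ROWS' [FORCE]. ROWS is JSON, one flat list of numbers, 7 for each row, row after row: the finger opening in cm, from 0 to 9.3, then the shift along the world's x, y, z in cm, then the turn, a rotation vector about the world's x, y, z in degrees. In form: [claw, x, y, z, ax, ay, az, claw, x, y, z, ax, ay, az, ...]. A call has 1 to 10 rows; each row is the pose to reach, as a shift and turn from the pose commanded when the call began; what a row does not reach only later rows make up. A row lasts 1/10 s, in which the tool goes at most 50 mm and 8.59 degrees, less where a joint would pass 70% of its speed; a pose out of reach is approached as far as the arm can. A call with a gripper value outside its range is refused whole. The fingers move at their own pace and stop on an object; FORCE is the grip in N (left out, the last holds). Time passes only in rows, so rows that repeat a pose let the fingers close. It gives the time, the measured TCP pose, the force, the opening and the grip force at its end, in the units of the state.
- sense(): the state, without advancing time (a new reading comes with each control period).
- snapshot(name): name is "scene" or "top" or "wrist"; returns a dict with "pixels" (384x512x3 uint8, blue, green, red), "z_map" (384x512 float32, m along the optical axis (not along the pixel's ray), 0 where there is no reading), "vfov" (degrees; the focal length in pixels is half the picture's height over the tangent of half this angle, whatever the lens; pixels are square), "cx", "cy" (the principal point, pixels), "view" (4x4, takes a point from world to camera coordinates); the wrist camera has in their place "T_tool_cam" (4x4, takes a point from camera to tool coordinates, whose origin is the TCP and whose axes are the flange's). Camera axes: x right, y down, z forward; pixel columns grow to the right and rows downward; lengths in m; the calibration is good to about 2 mm. A picture is of the moment at which its call begins: read the wrist's pose just before it.
- finish_job(): hands the job in; it is judged then, once.
The state is a dict: "time_s": time; "joint_positions": joint angles; "qvel": joint speeds; "effort": joint torques, N m; "eef_pos": TCP position; "eef_rot": TCP orientation; "force": force on the tool from outside, world axes, zero at the start; "wrist_torque": the same for the moment, N m; "width": finger opening in m; "grip_force": force on a finger pad.
Only numpy, scipy, OpenCV 4.12 (cv2) and the standard library are available. Lean on these libraries where they do the work, as an engineer would, in place of code of your own. Each camera call takes 0.05 s, during which the arm holds its last target. There are 200 camera calls.

## Working session

There is one attempt and no reset: what is moved stays moved. The work goes in short steps, Python scripts to look and compute and a shell command to move; the robot and the scene stay as the last step left them, time stands still between calls to the robot, and variables do not carry over. Pictures are saved under pics/ and viewed, at most 10 in all, crops included, and the job is handed in when it is done.

```bash
mkdir -p pics
cat > h.py <<'E'
from station import *
import numpy as np, cv2
def grab(n):
    s=snapshot(n); np.savez(''+n+'.npz',**{k:np.array(v) for k,v in s.items()}); return s
def load(n): return dict(np.load(''+n+'.npz'))
def world(s):
    p=s['pixels'];H,W=p.shape[:2];f=H/2/np.tan(np.radians(float(s['vfov']))/2)
    v,u=np.mgrid[:H,:W];z=s['z_map']
    P=np.stack([(u-s['cx'])/f*z,(v-s['cy'])/f*z,z],-1)
    T=np.linalg.inv(s['view']); return P@T[:3,:3].T+T[:3,3]
E
python3 - <<'E'
from h import *
for n in('scene','top'):
    s=grab(n); cv2.imwrite(f'pics/{n}0.png',cv2.resize(s['pixels'],(768,576)))
s=sense();print(s['eef_rot'],s['force'],s['width'])
E
```

```text
[[ 9.30938513e-01  3.65174876e-01 -8.91372698e-04]
 [ 3.65175960e-01 -9.30936095e-01  2.12269434e-03]
 [-5.46563759e-05 -2.30160580e-03 -9.99997350e-01]] [-0.27275615  0.44499916 -0.30394978] 0.09314698461396442
```

View pics/top0.png

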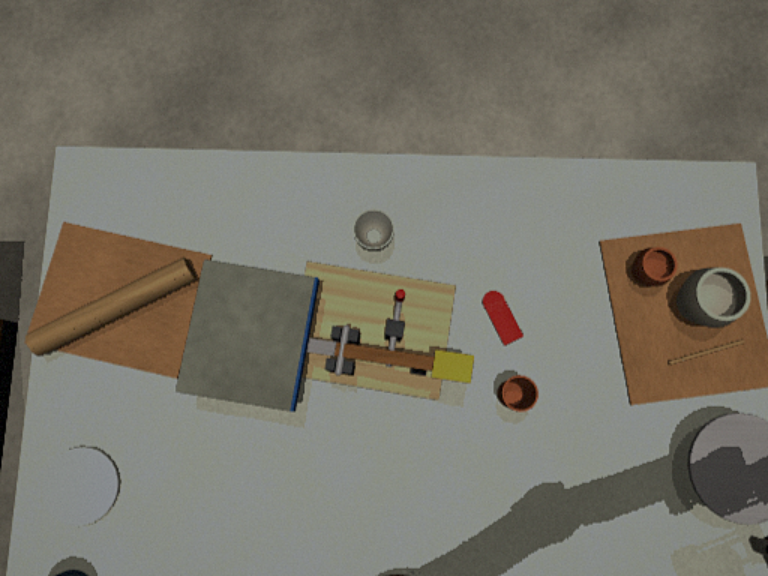

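View pics/scene0.png

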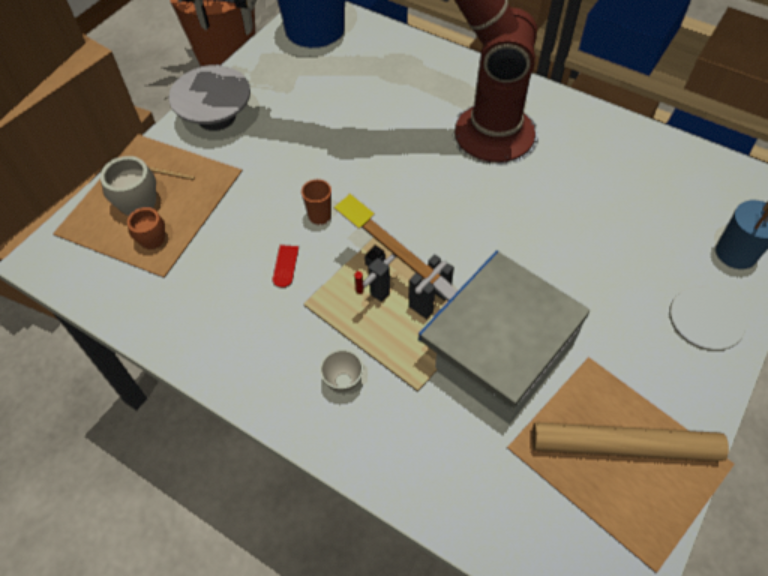

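The top view (enlarged 1.5x) shows the paddle at (453,366), knob at (400,295), guide at (395,328), lid edge around (306,345) and tumbler at (518,393). Next I convert these to world positions.

Run:
```python
from h import *
s=load('top');P=world(s)
for n,(u,v) in dict(paddle=(453,366),knob=(400,295),guide=(395,328),tumb=(518,393),lidA=(318,282),lidB=(294,407),board=(420,310),rib=(502,318),pot=(374,231)).items():
    print(n,P[round(v/1.5),round(u/1.5)].round(3))
hsv=cv2.cvtColor(s['pixels'],cv2.COLOR_BGR2HSV);m=(hsv[...,0]>22)&(hsv[...,0]<35)&(hsv[...,1]>180)&(P[...,2]>.1)&(P[...,2]<.19)
m[:, :270]=0; q=P[m];print(m.sum(),q.mean(0),q.min(0),q.max(0)); print(cv2.minAreaRect((q[:,:2]*1000).astype(np.float32)))
r=((hsv[...,0]<8)|(hsv[...,0]>172))&(hsv[...,1]>150)&(P[...,2]>.14)&(P[...,2]<.17);q=P[r];q=q[np.abs(q[:,2]-.154)<.01];print('knob',len(q),q.mean(0),q.min(0),q.max(0))
b=(hsv[...,0]>105)&(hsv[...,0]<130)&(hsv[...,1]>150)&(P[...,2]>.08)&(P[...,2]<.14);q=P[b];print('edge',len(q),q.mean(0),cv2.minAreaRect((q[:,:2]*1000).astype(np.float32)))
```

```text
paddle [ 0.487 -0.086  0.161]
knob [0.611 0.008 0.155]
guide [0.556 0.017 0.116]
tumb [ 0.445 -0.234  0.004]
lidA [0.644 0.164 0.095]
lidB [0.41  0.197 0.11 ]
board [ 0.605 -0.036  0.016]
rib [ 0.595 -0.204  0.009]
pot [0.772 0.062 0.004]
136 [ 0.48992284 -0.08759648  0.15323671] [ 0.46138037 -0.12144453  0.14241116] [ 0.51399701 -0.05032253  0.16359152]
((488.50830078125, -85.43952941894531), (66.81163787841797, 46.82554626464844), 81.23889923095703)
knob 36 [0.61461516 0.00953167 0.15301992] [0.60684136 0.00239352 0.14545761] [0.62308496 0.01643432 0.15663513]
edge 238 [0.52444131 0.18001688 0.11650353] ((504.01416015625, 149.91253662109375), (192.5191192626953, 221.2454071044922), 55.57100296020508)
```

```bash
python3 -m inch '[0,1.7,3.1,0,0,0,-3, 0,3.4,6.2,0,0,0,-6, 0,5.1,9.3,0,0,0,-9, 0,6.8,12.4,0,0,0,-12, 0,8.5,15.5,0,0,0,-15, 0,10.2,18.6,0,0,0,-18, 0,11.9,21.7,0,0,0,-21, 0,13.6,24.8,0,0,0,-24, 0,15.3,27.9,0,0,0,-27, 0,16.9,31,0,0,0,-29]'
python3 -m inch '[0,1.7,3.1,0,0,0,0, 0,3.4,6.2,0,0,0,0, 0,5.1,9.3,0,0,0,0, 0,6.8,12.4,0,0,0,0, 0,8.5,15.5,0,0,0,0, 0,10.2,18.6,0,0,0,0, 0,11.9,21.7,0,0,0,0, 0,13.6,24.8,0,0,0,0, 0,15.6,28.5,0,0,0,0, 0,16.9,31,0,0,0,0]'
python3 - <<'E'
from h import *
s=sense();print(s['eef_pos'],s['eef_rot'][:,0],s['width'],s['force'])
s=grab('scene');cv2.imwrite('pics/scene1.png',cv2.resize(s['pixels'][60:260,150:350],(600,600),interpolation=cv2.INTER_CUBIC))
E
```

```text
time_s: 1.1
eef_pos: [0.4068, -0.2935, 0.2184]
eef_rot: [[0.991, -0.133, -0.0], [-0.133, -0.991, 0.001], [-0.001, -0.0, -1.0]]
force: [0.2, -0.5, -0.6]
width: 0.0174
grip_force: 0.0
time_s: 2.1
eef_pos: [0.576, 0.0185, 0.2182]
eef_rot: [[0.992, -0.129, -0.0], [-0.129, -0.992, 0.002], [-0.001, -0.002, -1.0]]
force: [-0.0, 0.2, -0.8]
width: 0.0009
grip_force: 0.0
[0.57603617 0.01848956 0.21815039] [ 9.91674724e-01 -1.28766873e-01 -5.78603514e-04] 0.0008586063002356554 [-0.03129034  0.2375123  -0.76121045]
```

View pics/scene1.png

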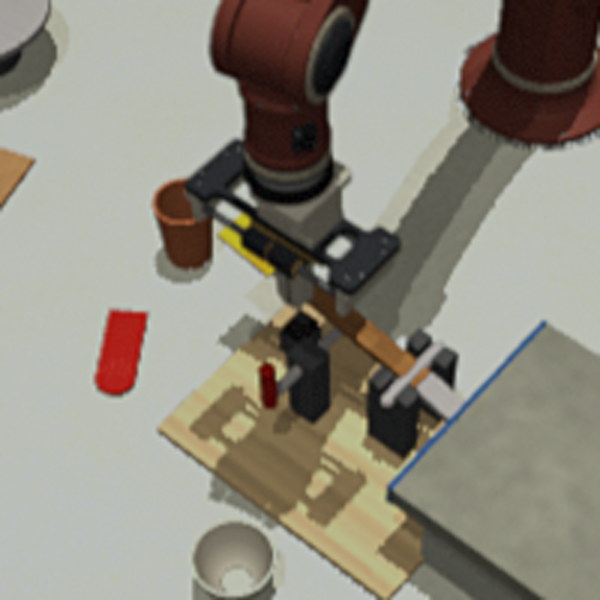

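The closed fingers hover between the lever and the knob (crop: knob at (268,385), guide at (308,370)), with the body clear of everything. Lowering.

```bash
python3 -m inch '[0,0,-0.1,-2,0,0,0, 0,0,-0.2,-4,0,0,0, 0,0,-0.3,-6,0,0,0, 0,0,-0.3,-7.5,0,0,0, 0,0,-0.3,-8.5,0,0,0, 0,0,-0.3,-8.8,0,0,0, 0,0,-0.3,-8.8,0,0,0]'
python3 -m inch '[0,1,-0.13,0,0,0,0, 0,1.5,-0.2,0,0,0,0, 0,2,-0.26,0,0,0,0, 0,2.5,-0.33,0,0,0,0, 0,3,-0.4,0,0,0,0, 0,3.5,-0.46,0,0,0,0, 0,4,-0.53,0,0,0,0, 0,4.5,-0.6,0,0,0,0, 0,5,-0.66,0,0,0,0, 0,5,-0.66,0,0,0,0]'
```

```text
time_s: 2.85
eef_pos: [0.5753, 0.0119, 0.1305]
eef_rot: [[0.991, -0.132, -0.0], [-0.132, -0.991, 0.0], [-0.0, 0.0, -1.0]]
force: [-0.1, -0.0, -0.5]
width: 0.0005
grip_force: 0.0
time_s: 3.85
eef_pos: [0.6265, 0.0051, 0.1306]
eef_rot: [[0.991, -0.132, 0.002], [-0.132, -0.991, -0.0], [0.002, -0.0, -1.0]]
force: [0.4, -0.6, 0.1]
width: 0.0001
grip_force: 0.0
```

```bash
python3 -m inch '[0,0.4,-0.05,0,0,0,0, 0,0.8,-0.1,0,0,0,0, 0,1.2,-0.16,0,0,0,0, 0,1.5,-0.2,0,0,0,0, 0,1.8,-0.24,0,0,0,0, 0,1.8,-0.24,0,0,0,0]'
python3 - <<'E'
from h import *
s=grab('scene');P=world(s)
hsv=cv2.cvtColor(s['pixels'],cv2.COLOR_BGR2HSV)
r=((hsv[...,0]<8)|(hsv[...,0]>172))&(hsv[...,1]>150)&(P[...,2]>.125)&(P[...,2]<.17)&(abs(P[...,0]-.64)<.05)&(abs(P[...,1])<.05);q=P[r];print('knob',len(q),q.mean(0),q.max(0))
cv2.imwrite('pics/scene2.png',cv2.resize(s['pixels'][110:230,190:310],(600,600),interpolation=cv2.INTER_CUBIC))
E
```

```text
time_s: 4.45
eef_pos: [0.6441, 0.0027, 0.1305]
eef_rot: [[0.991, -0.132, 0.001], [-0.132, -0.991, -0.0], [0.001, -0.0, -1.0]]
force: [-0.0, -1.1, -0.6]
width: 0.0004
grip_force: 0.1
knob 43 [0.66573307 0.00734001 0.14562856] [0.6723724  0.0137488  0.15587782]
```

View pics/scene2.png

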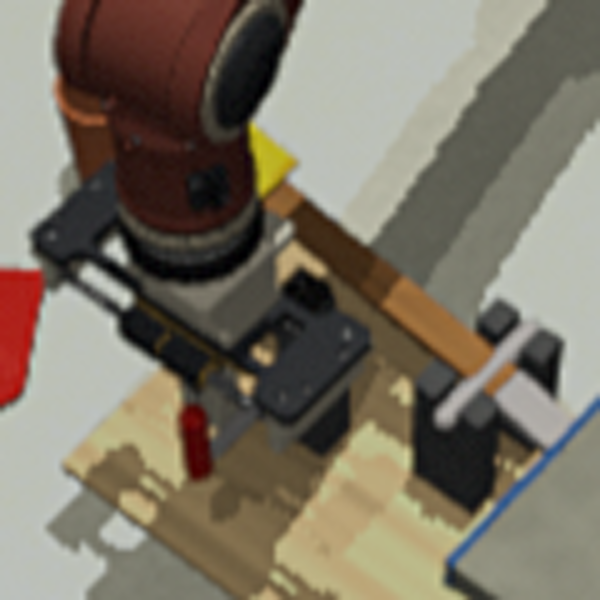

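The knob (195,440 in the crop) has moved about 46 mm and touches the fingers. I'll push a little further to feel the end stop.

```bash
python3 -m inch '[0,0.15,-0.02,0,0,0,0, 0,0.3,-0.04,0,0,0,0, 0,0.3,-0.04,0,0,0,0]'
python3 -m inch '[0,0.15,-0.02,0,0,0,0, 0,0.3,-0.04,0,0,0,0, 0,0.3,-0.04,0,0,0,0]'
```

```text
time_s: 4.8
eef_pos: [0.6454, 0.0028, 0.1306]
eef_rot: [[0.991, -0.132, -0.002], [-0.132, -0.991, 0.0], [-0.002, -0.0, -1.0]]
force: [-4.4, 1.1, 2.3]
width: 0.0006
grip_force: 2.0
time_s: 5.1
eef_pos: [0.6454, 0.0027, 0.1306]
eef_rot: [[0.991, -0.132, -0.009], [-0.132, -0.991, 0.001], [-0.009, 0.0, -1.0]]
force: [-10.8, -0.5, 7.4]
width: 0.0005
grip_force: 4.8
```

Firmly at the end stop (TCP stopped, force rising to 11 N). Backing off, rising, going above the paddle.

```bash
python3 -m inch '[0,-1,0.13,0,0,0,0, 0,-2,0.26,0.5,0,0,0, 0,-2.2,0.26,2.5,0,0,0, 0,-2.2,0.26,5,0,0,0, 0,-2.2,0.26,7,0,0,0, 0,-2.2,0.26,7.5,0,0,0, 0,-2.2,0.26,7.5,0,0,0]'
python3 -m inch '[0,-2,-1.3,0,0,0,0, 0,-4,-2.6,0,0,0,0, 0,-6,-3.9,0,0,0,0, 0,-8,-5.2,0,0,0,0, 0,-10,-6.5,0,0,0,0, 0,-12,-7.8,0,0,0,0, 0,-13,-8.5,0,0,0,0, 0,-13.9,-9.1,0,0,0,0, 0,-13.9,-9.1,0,0,0,0, 0,-13.9,-9.1,0,0,0,0]'
python3 - <<'E'
from h import *
s=grab('scene');P=world(s)
hsv=cv2.cvtColor(s['pixels'],cv2.COLOR_BGR2HSV)
r=((hsv[...,0]<8)|(hsv[...,0]>172))&(hsv[...,1]>150)&(P[...,2]>.125)&(P[...,2]<.17)&(abs(P[...,0]-.64)<.05)&(abs(P[...,1])<.05);q=P[r];print('knob',len(q),q.mean(0),q.max(0))
cv2.imwrite('pics/scene3.png',cv2.resize(s['pixels'][90:240,190:340],(600,600),interpolation=cv2.INTER_CUBIC))
E
```

```text
time_s: 5.8
eef_pos: [0.6281, 0.0048, 0.2066]
eef_rot: [[0.991, -0.132, 0.003], [-0.132, -0.991, 0.0], [0.003, -0.001, -1.0]]
force: [-0.7, 0.2, -0.7]
width: 0.0003
grip_force: 0.0
time_s: 6.8
eef_pos: [0.4891, -0.0857, 0.2055]
eef_rot: [[0.991, -0.131, 0.001], [-0.131, -0.991, 0.0], [0.001, -0.001, -1.0]]
force: [0.8, 0.2, -0.0]
width: 0.0003
grip_force: 0.0
knob 49 [0.66743188 0.00752948 0.14679966] [0.67474205 0.01375358 0.15784861]
```

View pics/scene3.png

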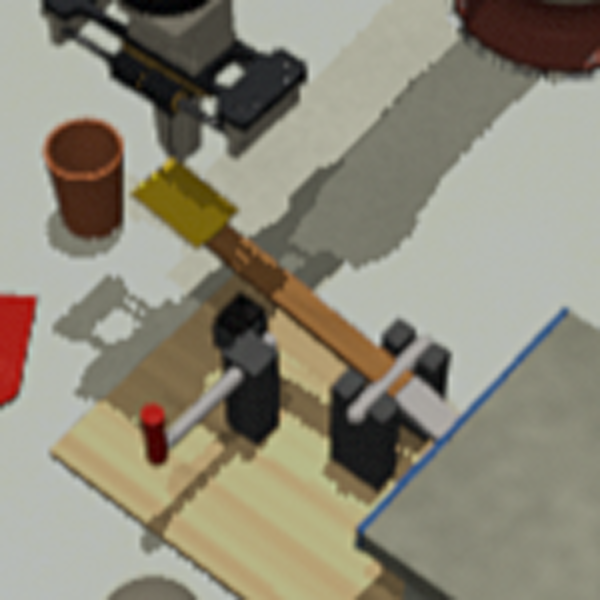

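The bolt is out (knob (153,432) in the crop), and the fingers (178,135) are above the paddle. Now pressing slowly.

```bash
python3 -m inch '[0,0,0,-1,0,0,0, 0,0,0,-2,0,0,0, 0,0,0,-3,0,0,0, 0,0,0,-3.8,0,0,0, 0,0,0,-4.2,0,0,0, 0,0,0,-4.6,0,0,0, 0,0,0,-5,0,0,0, 0,0,0,-5.4,0,0,0, 0,0,0,-5.8,0,0,0, 0,0,0,-6.2,0,0,0]'
```

```text
time_s: 7.85
eef_pos: [0.4886, -0.0886, 0.145]
eef_rot: [[0.991, -0.133, 0.001], [-0.133, -0.991, -0.003], [0.002, 0.003, -1.0]]
force: [-3.1, -4.4, 10.1]
width: 0.0007
grip_force: 4.4
```

```bash
python3 -m inch '[0,0,0,-0.4,0,0,0, 0,0,0,-0.8,0,0,0, 0,0,0,-1.2,0,0,0, 0,0,0,-1.6,0,0,0, 0,0,0,-2,0,0,0]'
```

```text
time_s: 8.35
eef_pos: [0.4887, -0.0914, 0.1253]
eef_rot: [[0.991, -0.135, 0.002], [-0.135, -0.991, -0.006], [0.003, 0.006, -1.0]]
force: [-2.6, -7.6, 11.1]
width: 0.0007
grip_force: 5.1
```

```bash
python3 -m inch '[0,0,-0.2,-0.4,0,0,0, 0,-0.1,-0.4,-0.8,0,0,0, 0,-0.1,-0.6,-1.2,0,0,0, 0,-0.1,-0.6,-1.6,0,0,0, 0,-0.1,-0.6,-2,0,0,0, 0,-0.1,-0.6,-2.4,0,0,0]'
python3 -m inch '[0,0,0,-0.4,0,0,0, 0,0,0,-0.8,0,0,0, 0,0,0,-1.2,0,0,0, 0,0,0,-1.6,0,0,0, 0,0,0,-2,0,0,0]'
```

```text
time_s: 8.95
eef_pos: [0.4886, -0.0933, 0.1013]
eef_rot: [[0.991, -0.133, 0.003], [-0.133, -0.991, -0.001], [0.004, 0.001, -1.0]]
force: [-1.5, -1.6, 11.4]
width: 0.0006
grip_force: 5.6
time_s: 9.45
eef_pos: [0.4886, -0.0926, 0.0813]
eef_rot: [[0.991, -0.132, 0.003], [-0.132, -0.991, -0.0], [0.003, -0.0, -1.0]]
force: [-1.4, 1.2, 11.9]
width: 0.0009
grip_force: 5.8
```

```bash
python3 -m inch '[0,0,0,-0.3,0,0,0, 0,0,0.1,-0.6,0,0,0, 0,0,0.1,-0.9,0,0,0, 0,0,0.1,-1.2,0,0,0, 0,0,0.1,-1.4,0,0,0]'
python3 -m inch '[0,0,0,-0.1,0,0,0, 0,0,0,-0.2,0,0,0, 0,0,0,-0.3,0,0,0, 0,0,0,-0.3,0,0,0]'
```

```text
time_s: 9.95
eef_pos: [0.4888, -0.0909, 0.0673]
eef_rot: [[0.991, -0.132, 0.003], [-0.132, -0.991, 0.0], [0.003, -0.001, -1.0]]
force: [-1.8, 1.8, 12.1]
width: 0.0004
grip_force: 5.8
time_s: 10.35
eef_pos: [0.4889, -0.0904, 0.0643]
eef_rot: [[0.991, -0.131, 0.004], [-0.131, -0.991, 0.001], [0.003, -0.001, -1.0]]
force: [-1.8, 1.1, 11.2]
width: 0.0003
grip_force: 5.2
```

```bash
python3 -m inch '[0,0,0,-0.1,0,0,0, 0,0,0,-0.2,0,0,0, 0,0,0,-0.3,0,0,0, 0,0,0,-0.3,0,0,0, 0,0,0,-0.3,0,0,0]'
python3 - <<'E'
from h import *
s=grab('scene');P=world(s)
cv2.imwrite('pics/scene4.png',cv2.resize(s['pixels'][90:290,190:390],(600,600),interpolation=cv2.INTER_CUBIC))
hsv=cv2.cvtColor(s['pixels'],cv2.COLOR_BGR2HSV)
def edge(n):
    s=load(n);P=world(s);hsv=cv2.cvtColor(s['pixels'],cv2.COLOR_BGR2HSV)
    return P
g=P[200:250,310:360][(P[200:250,310:360,2]>.08)];A=np.c_[g[:,:2],np.ones(len(g))];c=np.linalg.lstsq(A,g[:,2],rcond=None)[0];print('lid tilt rad',np.arctan(np.hypot(*c[:2])),np.std(g[:,2]-A@c))
E
```

```text
time_s: 10.85
eef_pos: [0.489, -0.0901, 0.0624]
eef_rot: [[0.991, -0.131, 0.004], [-0.131, -0.991, 0.001], [0.004, -0.002, -1.0]]
force: [-2.5, 2.7, 19.5]
width: 0.0005
grip_force: 9.0
lid tilt rad 0.6307413348674963 0.05243410664250035
```

View pics/scene4.png

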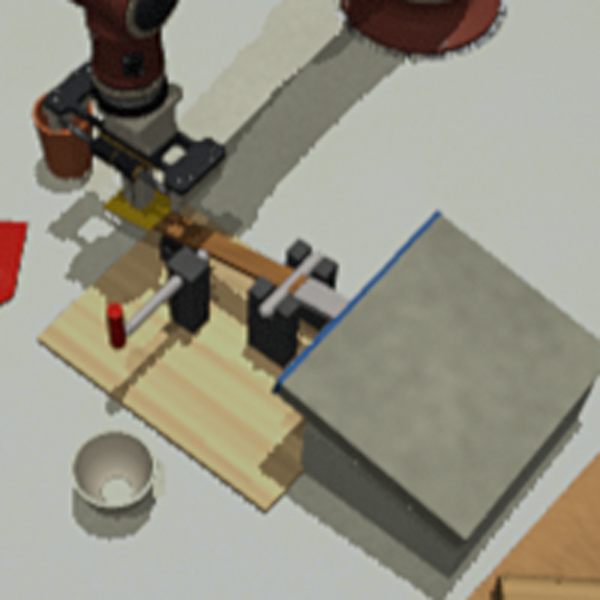

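The paddle (140,208) is down and the lever is on its stop, since the force stepped up to 19.5 N. The lid's blue edge is raised and the bolt is back (117,325). My tilt fit used the wrong window, so I'll repeat it on the slab only before handing in.

```bash
python3 -m inch '[0,0,0,-0.05,0,0,0, 0,0,0,-0.05,0,0,0, 0,0,0,-0.05,0,0,0, 0,0,0,-0.05,0,0,0, 0,0,0,-0.05,0,0,0]'
python3 - <<'E'
from h import *
s=load('scene');P=world(s)
g=P[190:230,325:365].reshape(-1,3);A=np.c_[g[:,:2],np.ones(len(g))];c=np.linalg.lstsq(A,g[:,2],rcond=None)[0];print('lid tilt rad',np.arctan(np.hypot(*c[:2])),c,np.std(g[:,2]-A@c))
E
```

```text
time_s: 11.4
eef_pos: [0.4889, -0.0901, 0.0622]
eef_rot: [[0.991, -0.131, 0.004], [-0.131, -0.991, 0.001], [0.004, -0.002, -1.0]]
force: [-4.2, 3.3, 22.6]
width: 0.0005
grip_force: 10.5
lid tilt rad 0.636051702807358 [ 0.73539546  0.06681799 -0.26929026] 0.041874340572469075
```

Run:
```python
from h import *
s=load('scene');p=s['pixels'];H=384;f=H/2/np.tan(np.radians(float(s['vfov']))/2)
m=np.zeros((384,512),np.uint8);poly=np.array([[440,220],[585,340],[465,525],[290,385]])/3+[190,90]
cv2.fillPoly(m,[poly.astype(np.int32)],1);v,u=np.nonzero((m>0)&(s['z_map']>0))
z=s['z_map'][v,u];A=np.c_[(u-s['cx'])/f,(v-s['cy'])/f,np.ones(len(u))];k=np.ones(len(u),bool)
for _ in range(8):
    c=np.linalg.lstsq(A[k],1/z[k],rcond=None)[0];r=z-1/(A@c);k=abs(r)<max(.005,2*np.median(abs(r)))
n=s['view'][:3,:3].T@c;n/=np.linalg.norm(n);print(len(u),k.sum(),np.std(r[k]),n,np.arccos(abs(n[2])))
```

```text
5213 4965 0.0022370932363205585 [-0.02726055 -0.19483532 -0.98045707] 0.19802485266699277
```

Lid tilt is 0.198 rad, as expected with the lever on its stop.

```bash
python3 -c "
from station import *
print(finish_job())"
```

```text
the job is handed in; nothing more can be done
None
```

I pushed the bolt back to its end stop and pressed the paddle down onto its rubber stop, then handed the job in while holding it at about 22 N with the lid open at about 0.2 rad; `finish_job()` returned no verdict.

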